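# Clear the tester off the display case and hold the glass lid open

## Task

I want to refill the empty middle compartment of the soap case on the table. Take the square scent flask off the glass lid and stand it upright, fully seated, in the oblong well of its wooden tester plinth, then lift the lid by its brass bar and hold it open at 60 degrees from closed, give or take 5. The lid falls shut on its own, so do not let it drop: finish with your fingers still on the bar, holding it steady at that angle, and leave the other things on the table where they are.

Things in the scene. Friction and masses are not known exactly. Their poses are not given: they have to be found in the camera images.
- flask: Square cream-coloured scent flask with round gilt cap, 0.16 kg, the only thing on the lid. Body 43 (x) x 62 (y) x 76 mm high, flat sides, cap 26 mm in diameter from 85 to 120 mm height. Origin at the centre of its underside, z up. Starts upright on the glass of the shut lid, its yaw within about half a radian of the case's.
- tester_plinth: Upright wooden block 68 (x) x 87 (y) mm, 75 mm high, does not move, with an oblong well 51 (x) x 70 (y) mm, 6 mm deep, in its top, rim chamfered 1.5 mm: the flask's foot fits with 4 mm to spare all round, flask x along plinth x, either way round. Origin at the centre of its underside. Stands left or right of the case; the round plinth on the other side.
- well (a point): Centre of the floor of the tester plinth's well, 69 mm above the table; axes as the plinth's.
- case: Wooden display case, does not move: 150 (x) x 200 (y) mm, 75 mm high without lid; soaps and tins are fixed in the two outer compartments. Origin at the centre of its underside; -x is its front, facing the robot within 15 degrees. The shut lid is a wooden frame 14 mm thick on top, 16 mm wide all round, with a glass pane whose top is 87 mm above the table (frame 2 mm higher).
- case_lid (a joint): Opening angle of the lid in rad: 0 shut (level), growing as the front edge rises, stop at 1.45; 60 degrees is 1.047. No spring and next to no friction: it falls shut from any angle when let go. The lid weighs 0.30 kg, 1 to 2 N at the bar.
- lid_bar (a point): Middle of the round brass bar that lifts the lid: 10 mm in diameter, 120 mm long, along the case's y, 40 mm in front of the lid's front edge (35 mm free between) on two 8 mm stems 100 mm apart. 82 mm above the table when shut, 190 mm from the hinge axis. Moves with the lid; it can turn between finger pads that pinch it from front and back.
- lid_hinge (a point): Point on the hinge axis of the lid, at the middle of the case's far (+x) top edge, 75 mm above the table; the axis runs along the case's y.
- round_plinth: Bystander: wooden block like the tester plinth, but with a round well 42 mm in diameter, in which the dropper bottle stands. Does not move. Origin at the centre of its underside.
- dropper: Bystander: amber dropper bottle with black pipette cap, 36 mm in diameter, 100 mm high, in the round plinth. Origin at the centre of its underside.
- candle: Bystander: candle in a glass, 70 mm in diameter, 78 mm high. Origin at the centre of its underside.
- pink_jar: Bystander: pink cream jar with wooden lid, 68 mm in diameter, 58 mm high. Origin at the centre of its underside.
- white_jar: Bystander: white cream jar with wooden lid, 64 mm in diameter, 52 mm high. Origin at the centre of its underside.
- spare_soap: Bystander: banded soap bar 53 x 78 x 26 mm lying on the table in front of the case. Origin at the centre of its underside.
- nail_brush: Bystander: wooden nail brush 36 x 92 x 33 mm lying in front of the case. Origin at the centre of its underside.
- sachet: Bystander: pillow sachet 52 x 98 x 18 mm lying on the table. Origin at the centre of its underside.
- card_stand: Bystander: card on a wooden easel, 82 x 115 x 212 mm, behind the case; does not move. Origin at the centre of its underside.

How it is judged:
On the way:
1. The flask stands seated in the oblong well, let go, with the lid still shut (horizontal distance between flask and well below 0.01 m and z of flask in the frame of well below 0.003 m and angle between flask's own z axis and vertical below 0.06 rad and contact force between the fingers and flask below 0.05 N and value of joint case_lid below 0.05 rad), for 0.2 s.
At the end, for the whole second after the job is handed in: The flask stands free of the fingers in the oblong well of the tester plinth (within 10 mm of its centre, on its floor within 3 mm, upright within 3.4 degrees); the lid is at 60 degrees within 5, still (under 0.05 rad/s), carried by the fingers (over 0.3 N) and touched by no loose thing (horizontal distance between flask and well below 0.01 m and z of flask in the frame of well below 0.003 m and angle between flask's own z axis and vertical below 0.06 rad and contact force between the fingers and flask below 0.05 N and linear speed of flask below 0.02 m/s and value of joint case_lid between 0.96 and 1.134 rad and velocity of joint case_lid between -0.05 and 0.05 rad/s and contact force between the fingers and case above 0.3 N and contact force between each of flask, dropper, candle, pink_jar, white_jar, spare_soap, nail_brush, sachet and case below 0.05 N); the arm keeps its last pose, push and grip.
It fails at once if The flask is tipped by more than 30 degrees (angle between flask's own z axis and vertical above 0.52 rad).
It fails at once if The lid is dropped (falls faster than 2.5 rad/s) (velocity of joint case_lid below -2.5 rad/s).
It fails at once if A bystander is moved more than 25 mm (distance of any of dropper, candle, pink_jar, white_jar, spare_soap, nail_brush, sachet from where it was at the start of the episode above 0.025 m).
It also fails if it takes over 50 s, if anything falls off the work surface, if the arm or the gripper's body presses on something with over 40 N, if the wrist force passes 120 N, or if a joint passes its speed limit or range.

## Robot

A 7-joint arm with a two-finger parallel gripper is mounted at the origin on a cart in front of the work surface, level with it; the furniture and walls round the work are solid. World frame = base frame: x ahead of the robot, y to its left, z up, the work surface at z = 0. Lengths are in m, angles in rad, forces in N, time in s.
With the tool pointing down it reaches from about 0.425 to 0.925 m from the base axis. Payload 6.8 kg.
Tool frame: the origin (TCP) lies on the centre line of the jaws, within the pads' length; the fingertips stand 14 mm ahead of it and the grasp point (between the pads) lies 5 mm behind it; z points along the fingers, y is the line along which they close (so a half turn about z gives the same grasp; the last joint's range is limited). The gripper opens to 85 mm and grips with 20 to 120 N. Pads are 22 mm wide; open, the fingers measure 114 mm over their backs; the gripper's body (76 mm by 85 mm) begins 54 mm behind the grasp point. The pads swing forward as they close: fully open they stand 13 mm farther back than shut.
Start: joints at [1.018, 0.477, 0.022, 1.555, -0.011, 1.109, -0.083], TCP at [0.29, -0.609, 0.245] pointing down, gripper open.
Joint ranges: [-2.96, 2.96], [-0.34, 2.1], [-1.41, 1.46], [0.24, 2.44], [-1.37, 4.51], [0.17, 1.92], [-2.96, 2.96]. Speed limits (rad/s): [2.39, 2.39, 3.14, 3.14, 3.14, 3.14, 3.14].

## Interface

Orientations are given as a unit quaternion [w, x, y, z].
In Python, from station import bot gives the robot as it stands. The module is installed in compiled form; this text tells all that it offers.
- The arm moves only by the tool drive_tool, never from a script. Its argument "commands" is a list of rows, each an object with "hand": the opening, from 0 (shut) to 1 (fully open); "translation": the shift along the world's x, y, z in mm, a list of three; "angular": the turn, a rotation vector about the world's x, y, z in rad, a list of three. In form: [{"hand": hand, "translation": [tx, ty, tz], "angular": [ax, ay, az]}, ...]. A call has 1 to 12 rows; each row is the pose to reach, as a shift and turn from the pose commanded when the call began; what a row does not reach only later rows make up. A row lasts 1/8 s, in which the tool goes at most 62.5 mm and 10.7 degrees, less where a joint would pass 70% of its speed; a pose out of reach is approached as far as the arm can. A call with a gripper value outside its range is refused whole. The fingers move at their own pace and stop on an object; "force" is the grip in N (left out, the last holds). Time passes only in rows, so rows that repeat a pose let the fingers close. It gives the time, the measured TCP pose, the force, the opening and the grip force at its end, in the units of the state.
- bot.get_obs(): the state, without advancing time (a new reading comes with each control period).
- bot.read_camera(name): name is "scene" or "top"; returns the picture (420x560x3 uint8, red, green, blue); there is no depth.
- bot.camera_model(name): a dict with "fx", "fy", "cx", "cy" (pixels), "k1" (the pictures are not rectified: a ray, as slopes to the right and down, at radius r is drawn at 1 + k1 r^2 times it, then the intrinsics apply), "view" (4x4, takes a point from world to camera coordinates). Camera axes: x right, y up, looking along -z (the intrinsics and any distortion apply to the point x, -y, -z); pixel columns grow to the right and rows downward; lengths in m; the calibration is good to about 2 mm. A picture is of the moment at which its call begins. camera_model takes no time and is no camera call.
- bot.hand_in(): hands the job in; it is judged then, once.
Trained networks look in the newest picture that a camera, given by its name, has taken for a name from the list of things; names that differ only in an ending like _2 or _b are one class to them, and where a whole thing is asked for, a point or a joint stands for the part that bears it (a point fixed in the world has none). Each returns a list of dicts, best first, with "score" (0 to 1); they miss things now and then, are a little off and sometimes report something else, mostly with a low value. They report only what shows in the picture. A call takes as long as a camera call.
- bot.find_in(camera, query): "position" ([column, row] in pixels, amid what is visible of it).
- bot.outline_of(camera, query): "pixels" (420x560 bool, what is visible of it) and "position" ([column, row] in pixels, amid what is visible of it).
The state is a dict: "t": time; "q": joint angles; "joint_vel": joint speeds; "joint_torque": joint torques, N m; "eef_pos": TCP position; "tool_rot": TCP orientation; "contact_force": force on the tool from outside, world axes, zero at the start; "torque": the same for the moment, N m; "gripper_width": opening from 0.0 (shut) to 1.0 (fully open); "grasp_force": force on a finger pad.
Only numpy, scipy, OpenCV 4.12 (cv2) and the standard library are available. Lean on these libraries where they do the work, as an engineer would, in place of code of your own. Each camera call takes 0.05 s, during which the arm holds its last target. There are 200 camera calls.

## Working session

There is one attempt and no reset: what is moved stays moved. The work goes in short steps, Python scripts to look and compute and a tool call to move; the robot and the scene stay as the last step left them, time stands still between calls to the robot, and variables do not carry over. Pictures are saved under pics/ and viewed, at most 10 in all, crops included, and the job is handed in when it is done.

Besides the shell and the picture viewer there is one more tool, called in YAML: its name, and indented under it one key for each argument. drive_tool: Moves the arm, as the interface text tells. Its arguments: {"type":"object","properties":{"commands":{"type":"array","items":{"type":"object","properties":{"hand":{"type":"number"},"translation":{"type":"array","items":{"type":"number"}},"angular":{"type":"array","items":{"type":"number"}}}}},"force":{"type":"number"}},"required":["commands"]}

```bash
mkdir -p pics
cat > h.py <<'E'
import numpy as np, cv2
from station import bot
def K(n):
    m=bot.camera_model(n); return m,np.array(m["view"])
def proj(n,P):
    m,V=K(n); P=np.atleast_2d(P); c=P@V[:3,:3].T+V[:3,3]
    s=np.c_[c[:,0]/-c[:,2],-c[:,1]/-c[:,2]]; r2=(s**2).sum(1,keepdims=True); s=s*(1+m["k1"]*r2)
    return s*[m["fx"],m["fy"]]+[m["cx"],m["cy"]]
def ray(n,uv):
    m,V=K(n); d=(np.array(uv,float)-[m["cx"],m["cy"]])/[m["fx"],m["fy"]]; s=d.copy()
    for _ in range(20): s=d/(1+m["k1"]*(s@s))
    w=V[:3,:3].T@np.array([s[0],-s[1],-1]); o=-V[:3,:3].T@V[:3,3]; return o,w/np.linalg.norm(w)
def atz(n,uv,z):
    o,w=ray(n,uv); return o+w*(z-o[2])/w[2]
def tri(uva,uvb):
    (o,a),(p,b)=ray("scene",uva),ray("top",uvb)
    s=np.linalg.lstsq(np.c_[a,-b],p-o,rcond=None)[0]; x,y=o+a*s[0],p+b*s[1]
    return (x+y)/2,np.linalg.norm(x-y)
E
python3 - <<'E'
from h import *
for n in("scene","top"):
    cv2.imwrite(f"pics/{n}0.png",bot.read_camera(n)[:,:,::-1]); m,V=K(n); print(n,m["fx"],m["k1"],np.round(-V[:3,:3].T@V[:3,3],3),np.round(V[:3,:3],2).tolist())
    for q in["flask","tester_plinth","lid_bar","case","round_plinth","dropper","candle","pink_jar","white_jar","spare_soap","nail_brush","sachet","card_stand"]:
        f=bot.find_in(n,q); print(q,[(np.round(d["position"]).tolist(),round(d["score"],2)) for d in f[:2]])
o=bot.get_obs(); print(o["t"],o["eef_pos"],o["tool_rot"],o["gripper_width"])
E
```

```text
scene 511.6927963025588 -0.11381841899245634 [0.174 0.56  0.906] [[-0.85, -0.53, -0.01], [0.39, -0.63, 0.67], [-0.36, 0.56, 0.74]]
flask [([295.0, 203.0], 0.95), ([229.0, 320.0], 0.64)]
tester_plinth [([210.0, 224.0], 0.35)]
lid_bar [([277.0, 232.0], 0.61)]
case [([274.0, 243.0], 0.74), ([382.0, 240.0], 0.23)]
round_plinth [([376.0, 190.0], 0.9)]
dropper [([383.0, 165.0], 0.69)]
candle [([210.0, 225.0], 0.6)]
pink_jar [([323.0, 171.0], 0.74), ([286.0, 162.0], 0.58)]
white_jar [([325.0, 172.0], 0.9)]
spare_soap []
nail_brush [([344.0, 274.0], 0.63)]
sachet [([301.0, 318.0], 0.75)]
card_stand [([224.0, 165.0], 0.72)]
top 439.4230727866517 -0.14532473063042506 [ 0.496 -0.086  0.965] [[-0.01, -1.0, -0.01], [1.0, -0.01, 0.07], [-0.07, -0.01, 1.0]]
flask [([280.0, 209.0], 0.56)]
tester_plinth [([156.0, 218.0], 0.71), ([326.0, 299.0], 0.55)]
lid_bar [([254.0, 207.0], 0.72), ([388.0, 259.0], 0.66)]
case [([259.0, 205.0], 0.86), ([281.0, 209.0], 0.35)]
round_plinth [([390.0, 258.0], 0.93)]
dropper [([401.0, 256.0], 0.81)]
candle [([238.0, 132.0], 0.71)]
pink_jar [([362.0, 151.0], 0.7)]
white_jar [([385.0, 189.0], 0.56)]
spare_soap [([330.0, 300.0], 0.61)]
nail_brush [([263.0, 282.0], 0.93), ([360.0, 153.0], 0.28)]
sachet [([205.0, 271.0], 0.68)]
card_stand [([300.0, 106.0], 0.71)]
1.4 [ 0.29043839 -0.60934099  0.24527209] [-1.08697179e-05  9.75379115e-01  2.20534765e-01  1.30787260e-05] 0.9994928255173688
```

View pics/scene0.png

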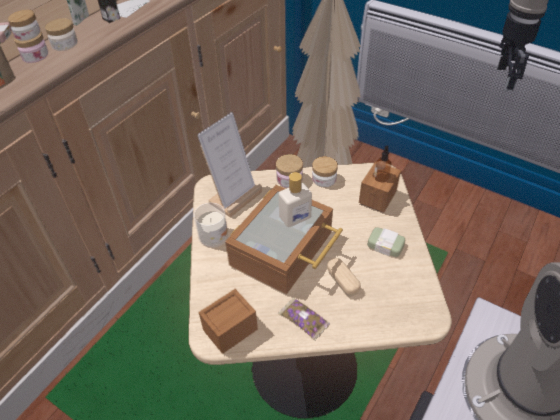

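View pics/top0.png

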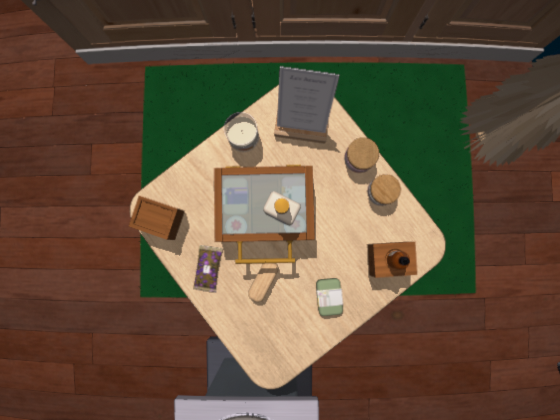

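The scene view has the flask at (295,203), case at (275,240), bar at (322,245), tester plinth at (229,320). The top view has the flask cap at (282,206), bar at (265,258), tester plinth at (158,218), nail brush at (263,282). Next I'll fit box models to the outlines.

```bash
cat > fit.py <<'E'
from h import *
from scipy.optimize import minimize
def box(a,b,z0,z1): return np.array([[x,y,z] for x in(-a/2,a/2) for y in(-b/2,b/2) for z in(z0,z1)])
t=np.linspace(0,2*np.pi,24)
cap=np.vstack([np.c_[.013*np.cos(t),.013*np.sin(t),0*t+z] for z in(.076,.085,.12)])
M={"flask":[box(.043,.062,0,.076),cap],"tester_plinth":[box(.068,.087,0,.075)]}
def pose(P,p): 
    c,s=np.cos(p[3]),np.sin(p[3]); return P@np.array([[c,s,0],[-s,c,0],[0,0,1]])+p[:3]
S=4
def sil(n,parts,p):
    im=np.zeros((420*S,560*S),np.uint8)
    for P in parts: cv2.fillConvexPoly(im,cv2.convexHull(np.round((proj(n,pose(P,p))+.5)*S).astype(np.int32)),1)
    return cv2.resize(im.astype(np.float32),(560,420),interpolation=cv2.INTER_AREA)
def fit(q,masks,p0,fixz=False):
    def cost(p): return sum(np.abs(sil(n,M[q],p)-m).sum()/m.sum() for n,m in masks.items())
    best=None
    for dy in(-.6,-.3,0,.3,.6):
        x0=np.array(p0)+[0,0,0,dy]
        sx=np.vstack([x0]+[x0+d for d in np.diag([.01,.01,.008,.2])])
        r=minimize(cost,x0,method="Nelder-Mead",options=dict(initial_simplex=sx,maxiter=250,xatol=1e-4,fatol=1e-4))
        if best is None or r.fun<best.fun: best=r
    return best
E
python3 - <<'E'
from fit import *
near={"flask":{"scene":(295,203),"top":(282,208)},"tester_plinth":{"scene":(229,320),"top":(158,218)}}
for q in near:
    ms={}
    for n in("scene","top"):
        bot.read_camera(n)
        c=[d for d in bot.outline_of(n,q) if np.hypot(*(np.array(d["position"])-near[q][n]))<18]
        if c: ms[n]=c[0]["pixels"].astype(np.float32); print(q,n,c[0]["score"],ms[n].sum())
    x,e=tri(near[q]["scene"],near[q]["top"]); print(x,e)
    np.savez(f"m_{q}.npz",**ms)
    if ms:
        r=fit(q,ms,[x[0],x[1],.087 if q=="flask" else 0,0]); print(q,np.round(r.x,4),r.fun)
s=cv2.imread("pics/scene0.png");t=cv2.imread("pics/top0.png")
a=cv2.resize(s[160:310,200:360],None,fx=3.6,fy=3.6,interpolation=3)
cv2.imwrite("pics/c1.png",a)
cv2.imwrite("pics/c2.png",cv2.resize(t[155:305,130:330],None,fx=4,fy=4,interpolation=3))
E
```

```text
flask scene 0.97 1382.0
flask top 0.67 857.0
[ 0.56126037 -0.08311282  0.13011156] 0.0038559218465478227
flask [ 0.56   -0.082   0.088  -0.4711] 0.2274850606918335
tester_plinth scene 0.56 2408.0
tester_plinth top 0.83 1550.0
[0.54974056 0.18180355 0.04254637] 0.004212079564920449
tester_plinth [ 0.5502  0.1842  0.0034 -0.322 ] 0.16651946306228638
```

View pics/c2.png

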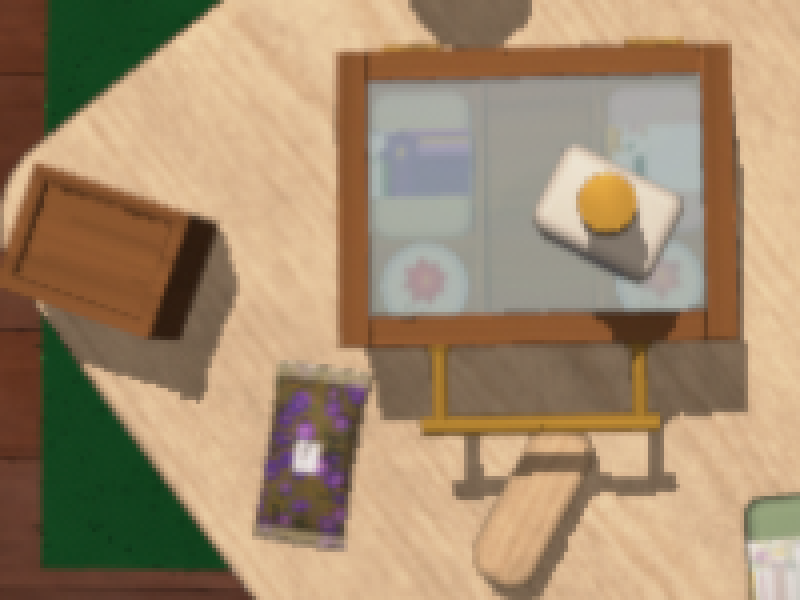

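View pics/c1.png

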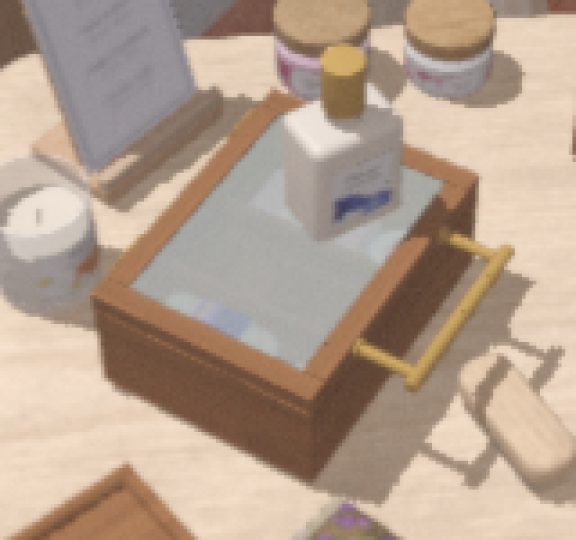

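Crop readings:
- **Lid corners, top crop:** (341,346), (739,342), (338,53), (730,45).
- **Bar ends, top crop:** (423,425) and (660,422).
- **Flask body-top corners, top crop:** (572,145), (683,205), (642,280), (535,217).
- **Scene crop:** it shows the same features.

I'll fit these together.

```bash
cat > f2.py <<'E'
from fit import *
from scipy.optimize import least_squares
T=lambda L:(np.array(L)+.5)/4-.5+[130,155]
C=lambda L:(np.array(L)+.5)/3.6-.5+[200,160]
def run(name,P,uv,x0):
    f=lambda p:np.concatenate([(proj(n,pose(np.array(P[n]),p))-uv[n]).ravel() for n in P])
    r=least_squares(f,x0,loss="soft_l1"); print(name,np.round(r.x,4),"rms px",np.sqrt((f(r.x)**2).mean())); return r.x
a,b,w,h=.0215,.031,.075,.1
run("case",{"top":[[-w,h,.089],[-w,-h,.089],[w,h,.089],[w,-h,.089],[-.115,.06,.082],[-.115,-.06,.082]],
 "scene":[[w,h,.089],[-w,h,.089],[-w,-h,.089],[w,-h,.089],[-.115,.06,.082],[-.115,-.06,.082]]},
 {"top":T([(341,346),(739,342),(338,53),(730,45),(423,425),(660,422)]),"scene":C([(92,295),(316,405),(478,180),(275,92),(412,385),(510,250)])},[.56,-.03,0,0])
run("flask",{"top":[[a,b,.076],[a,-b,.076],[-a,-b,.076],[-a,b,.076],[0,0,.12]],"scene":[[a,b,.076],[-a,b,.076],[-a,-b,.076],[a,b,0],[-a,b,0],[-a,-b,0],[0,0,.12]]},
 {"top":T([(572,145),(683,205),(642,280),(535,217),(608,200)]),"scene":C([(283,122),(322,156),(403,125),(287,205),(318,242),(402,208),(343,56)])},[.56,-.082,.088,-.47])
a,b=.034,.0435
run("plinth",{"top":[[a,b,.075],[a,-b,.075],[-a,-b,.075],[-a,b,.075]]},{"top":T([(38,164),(190,213),(152,339),(0,288)])},[.55,.184,0,-.32])
for n in("scene","top"): # residual check of silhouette fits per view
    m=np.load("m_tester_plinth.npz")[n]; r=fit("tester_plinth",{n:m},[.55,.184,0,-.32]); print(n,np.round(r.x,4),r.fun)
E
python3 f2.py
```

```text
case [ 0.5742 -0.0469 -0.0015  0.0111] rms px 0.9184288602496017
flask [ 0.5598 -0.0828  0.0879 -0.515 ] rms px 1.5188776861235684
plinth [ 0.5485  0.1864 -0.0164 -0.3092] rms px 0.2250897830510991
scene [ 0.5606  0.176  -0.0135 -0.3105] 0.03161337226629257
top [ 0.5494  0.1909 -0.0218 -0.3167] 0.042500000447034836
```

Run:
```python
from fit import *
import fit
m=dict(np.load("m_tester_plinth.npz"))
from scipy.optimize import minimize
for sel in(["scene"],["top"],["scene","top"]):
    g=lambda v:sum(np.abs(sil(n,M["tester_plinth"],[v[0],v[1],0,v[2]])-m[n]).sum()/m[n].sum() for n in sel)
    r=minimize(g,[.55,.184,-.31],method="Nelder-Mead",options=dict(initial_simplex=[[.55,.184,-.31],[.557,.184,-.31],[.55,.191,-.31],[.55,.184,-.2]]))
    print(sel,np.round(r.x,4),r.fun)
p=[.55,.184,0,-.31]
s=cv2.imread("pics/scene0.png")
cv2.imwrite("pics/c3.png",cv2.resize(s[280:355,190:270],None,fx=7,fy=7,interpolation=3))
```

```text
['scene'] [ 0.5546  0.1823 -0.3352] 0.03636316582560539
['top'] [ 0.5481  0.184  -0.3175] 0.060282256454229355
['scene', 'top'] [ 0.551   0.1838 -0.3381] 0.18704332411289215
```

View pics/c3.png

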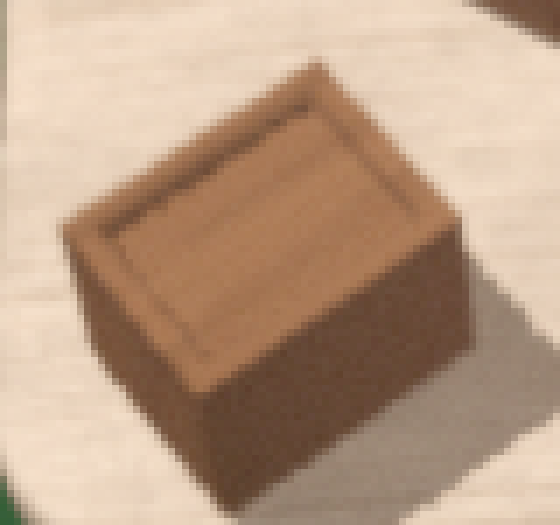

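drive_tool:
  commands:
    - {"hand":1,"translation":[20,40,75],"angular":[0,0,0]}
    - {"hand":1,"translation":[90,150,90],"angular":[0,0,0.1]}
    - {"hand":1,"translation":[270,526,90],"angular":[0,0,0.62]}
    - {"hand":1,"translation":[270,526,90],"angular":[0,0,0.62]}
    - {"hand":1,"translation":[270,526,90],"angular":[0,0,0.62]}
    - {"hand":1,"translation":[270,526,90],"angular":[0,0,0.62]}
    - {"hand":1,"translation":[270,526,90],"angular":[0,0,0.62]}
    - {"hand":1,"translation":[270,526,90],"angular":[0,0,0.62]}
    - {"hand":1,"translation":[270,526,90],"angular":[0,0,0.62]}
    - {"hand":1,"translation":[270,526,90],"angular":[0,0,0.62]}
    - {"hand":1,"translation":[270,526,90],"angular":[0,0,0.62]}
    - {"hand":1,"translation":[270,526,90],"angular":[0,0,0.62]}

```text
t: 3.3
eef_pos: [0.5603, -0.0837, 0.3352]
tool_rot: [0.0, 0.862, 0.508, -0.0]
contact_force: [0.6, -0.3, 0.1]
gripper_width: 1.002
grasp_force: 0.0
```

The crop shows the plinth's top corners at (318,62), (460,215), (205,392) and (63,228). Its foot corners are at (97,350), (232,512) and (470,348).

```bash
cat >> f2.py <<'E'
print("----")
C3=lambda L:(np.array(L)+.5)/7-.5+[190,280]
PT=([[a,b,.075],[a,-b,.075],[-a,-b,.075],[-a,b,.075]],T([(38,164),(190,213),(152,339),(0,288)]))
PS=([[a,-b,.075],[-a,-b,.075],[-a,b,.075],[a,b,.075],[a,b,0],[-a,b,0],[-a,-b,0]],C3([(318,62),(460,215),(205,392),(63,228),(97,350),(232,512),(470,348)]))
a,b=.0215,.031
FT=([[a,b,.076],[a,-b,.076],[-a,-b,.076],[-a,b,.076],[0,0,.12]],T([(572,145),(683,205),(642,280),(535,217),(608,200)]))
FS=([[a,b,.076],[-a,b,.076],[-a,-b,.076],[a,b,0],[-a,b,0],[-a,-b,0],[0,0,.12]],C([(283,122),(322,156),(403,125),(287,205),(318,242),(402,208),(343,56)]))
for nm,t,s,z in(("plinth",PT,PS,0),("flask",FT,FS,.087)):
  for use in(["top"],["scene"],["top","scene"]):
    D={"top":t,"scene":s}
    f=lambda p:np.concatenate([(proj(n,pose(np.array(D[n][0]),[p[0],p[1],z,p[2]]))-D[n][1]).ravel() for n in use])
    r=least_squares(f,[.55,.1,-.4],loss="soft_l1"); print(nm,use,np.round(r.x,4),np.sqrt((f(r.x)**2).mean()))
E
python3 f2.py | sed -n '/----/,$p'
```

```text
----
plinth ['top'] [ 0.5475  0.1815 -0.3103] 0.40554557640311717
plinth ['scene'] [ 0.5534  0.1818 -0.3223] 0.916579548694323
plinth ['top', 'scene'] [ 0.5517  0.1821 -0.3203] 1.2730177679353487
flask ['top'] [ 0.5586 -0.0832 -0.5284] 1.2354983346904287
flask ['scene'] [ 0.5629 -0.0829 -0.4567] 1.349781005613894
flask ['top', 'scene'] [ 0.56   -0.0829 -0.5144] 1.5136216626338486
```

drive_tool:
  commands:
    - {"hand":1,"translation":[0,0,-60],"angular":[0,0,0]}
    - {"hand":1,"translation":[0,0,-120],"angular":[0,0,0]}
    - {"hand":1,"translation":[0,0,-160],"angular":[0,0,0]}
    - {"hand":1,"translation":[0,0,-179],"angular":[0,0,0]}
    - {"hand":1,"translation":[0,0,-179],"angular":[0,0,0]}
    - {"hand":0.3,"translation":[0,0,-179],"angular":[0,0,0]}
    - {"hand":0.3,"translation":[0,0,-179],"angular":[0,0,0]}
    - {"hand":0.3,"translation":[0,0,-179],"angular":[0,0,0]}
    - {"hand":0.3,"translation":[0,0,-179],"angular":[0,0,0]}
    - {"hand":0.3,"translation":[0,0,-179],"angular":[0,0,0]}
  force: 30

```text
t: 4.55
eef_pos: [0.5614, -0.0835, 0.158]
tool_rot: [0.001, 0.862, 0.508, 0.001]
contact_force: [-1.0, -1.5, 5.9]
gripper_width: 0.5
grasp_force: 29.9
```

drive_tool:
  commands:
    - {"hand":0.3,"translation":[0,0,20],"angular":[0,0,0]}
    - {"hand":0.3,"translation":[0,0,50],"angular":[0,0,0]}
    - {"hand":0.3,"translation":[-1,40,50],"angular":[0,0,0.03]}
    - {"hand":0.3,"translation":[-4,90,50],"angular":[0,0,0.08]}
    - {"hand":0.3,"translation":[-6,140,50],"angular":[0,0,0.12]}
    - {"hand":0.3,"translation":[-8,190,50],"angular":[0,0,0.16]}
    - {"hand":0.3,"translation":[-10,230,50],"angular":[0,0,0.19]}
    - {"hand":0.3,"translation":[-11,255,50],"angular":[0,0,0.19]}
    - {"hand":0.3,"translation":[-11,265,35],"angular":[0,0,0.19]}
    - {"hand":0.3,"translation":[-11,265,20],"angular":[0,0,0.19]}
    - {"hand":0.3,"translation":[-11,265,20],"angular":[0,0,0.19]}

```text
t: 5.92
eef_pos: [0.5485, 0.1792, 0.174]
tool_rot: [-0.0, 0.81, 0.586, -0.002]
contact_force: [0.4, -0.9, -1.3]
gripper_width: 0.501
grasp_force: 31.5
```

Run:
```python
from h import *
s=bot.read_camera("scene");t=bot.read_camera("top")
cv2.imwrite("pics/s1.png",s[:,:,::-1]);cv2.imwrite("pics/t1.png",t[:,:,::-1])
a=cv2.resize(s[235:360,180:280,::-1],(400,500),interpolation=3);b=cv2.resize(t[160:260,120:200,::-1],(400,500),interpolation=3)
cv2.imwrite("pics/c4.png",np.hstack([a,b])); o=bot.get_obs(); print(o["eef_pos"],o["tool_rot"],o["contact_force"],o["t"])
```

```text
[0.54955871 0.18005532 0.17576341] [ 1.01048677e-04  8.10167682e-01  5.86197822e-01 -6.56275673e-04] [-0.05768674 -0.44829773 -1.65866971] 6.025
```

View pics/c4.png

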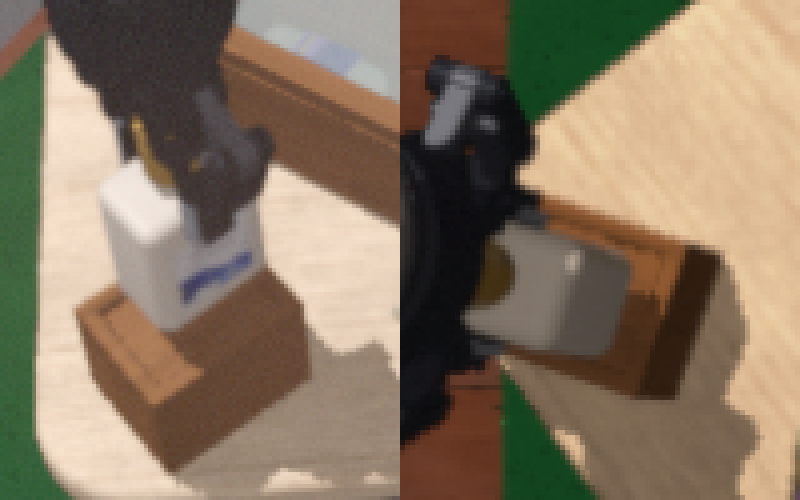

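The left half shows the flask's foot corners at (125,290), (172,330) and (262,268), above the plinth. The right half shows its near foot edge at about (628,262)–(600,352), well aligned in yaw.

Run:
```python
from fit import *
a,b=.0215,.031
S4=lambda L:(np.array(L)+.5)/4-.5+[180,235]
T5=lambda L:(np.array(L)+.5)/5-.5+[120,160]
us=S4([(125,290),(172,330),(262,268)]);ut=T5([(229,260),(201,353)])
P=np.array([[a,b,0],[-a,b,0],[-a,-b,0],[a,-b,0]])
p=[.5496,.1801,.105,-.318]
q=pose(P,p)
print("pred-meas scene",np.round(proj("scene",q[:3])-us,1).tolist()," top",np.round(proj("top",q[[3,2]])-ut,1).tolist())
# per camera: flask at z=.105
for n,i,u in(("scene",[0,1,2],us),("top",[3,2],ut)):
    w=np.array([atz(n,x,.105) for x in u]); loc=pose(P,[0,0,0,-.318])[i]
    print(n,np.round(w-loc,4).tolist(), np.round((w-loc).mean(0),4))
```

```text
pred-meas scene [[-3.7, -3.6], [-2.1, 1.8], [2.7, -1.2]]  top [[1.9, -1.7], [0.7, 0.3]]
scene [[0.539, 0.1827, 0.105], [0.5486, 0.175, 0.105], [0.5523, 0.1849, 0.105]] [0.5466 0.1809 0.105 ]
top [[0.5462, 0.1839, 0.105], [0.5502, 0.1816, 0.105]] [0.5482 0.1827 0.105 ]
```

drive_tool:
  commands:
    - {"hand":0.3,"translation":[0,0,-12],"angular":[0,0,0]}
    - {"hand":0.3,"translation":[0,0,-22],"angular":[0,0,0]}
    - {"hand":0.3,"translation":[0,0,-28],"angular":[0,0,0]}
    - {"hand":0.3,"translation":[0,0,-32],"angular":[0,0,0]}
    - {"hand":0.3,"translation":[0,0,-34],"angular":[0,0,0]}
    - {"hand":0.3,"translation":[0,0,-34],"angular":[0,0,0]}

```text
t: 6.78
eef_pos: [0.5495, 0.1817, 0.1424]
tool_rot: [0.0, 0.81, 0.587, 0.0]
contact_force: [0.3, -0.2, -1.9]
gripper_width: 0.5
grasp_force: 31.5
```

drive_tool:
  commands:
    - {"hand":0.3,"translation":[0,0,-2],"angular":[0,0,0]}
    - {"hand":0.3,"translation":[0,0,-3],"angular":[0,0,0]}
    - {"hand":0.3,"translation":[0,0,-4],"angular":[0,0,0]}
    - {"hand":0.3,"translation":[0,0,-4],"angular":[0,0,0]}

```text
t: 7.28
eef_pos: [0.5496, 0.1818, 0.14]
tool_rot: [0.0, 0.81, 0.587, 0.0]
contact_force: [-4.3, -1.8, 11.7]
gripper_width: 0.499
grasp_force: 33.0
```

drive_tool:
  commands:
    - {"hand":0.7,"translation":[0,0,1],"angular":[0,0,0]}
    - {"hand":0.85,"translation":[0,0,1],"angular":[0,0,0]}
    - {"hand":0.85,"translation":[0,0,1],"angular":[0,0,0]}
    - {"hand":0.85,"translation":[0,0,1],"angular":[0,0,0]}
    - {"hand":0.85,"translation":[0,0,20],"angular":[0,0,0]}
    - {"hand":0.85,"translation":[0,0,60],"angular":[0,0,0]}
    - {"hand":0.85,"translation":[0,0,120],"angular":[0,0,0]}
    - {"hand":0.7,"translation":[-20,-60,140],"angular":[0,0,0.1]}
    - {"hand":0.6,"translation":[-60,-120,140],"angular":[0,0,0.2]}
    - {"hand":0.45,"translation":[-90,-200,140],"angular":[0,0,0.32]}
    - {"hand":0.45,"translation":[-90,-229,140],"angular":[0,0,0.33]}
    - {"hand":0.45,"translation":[-90,-229,140],"angular":[0,0,0.33]}

```text
t: 8.78
eef_pos: [0.4583, -0.0523, 0.2795]
tool_rot: [0.001, 0.705, 0.709, -0.0]
contact_force: [1.1, 0.5, 0.9]
gripper_width: 0.447
grasp_force: 0.0
```

Run:
```python
from h import *
s=bot.read_camera("scene");t=bot.read_camera("top")
cv2.imwrite("pics/s2.png",s[:,:,::-1]);cv2.imwrite("pics/t2.png",t[:,:,::-1])
a=cv2.resize(s[235:360,180:280,::-1],(400,500),interpolation=3);b=cv2.resize(t[160:260,120:200,::-1],(400,500),interpolation=3)
cv2.imwrite("pics/c5.png",np.hstack([a,b])); o=bot.get_obs(); print(o["eef_pos"],o["tool_rot"],o["gripper_width"])
print(proj("top",[.5505,.182,.189]),proj("scene",[.5505,.182,.189]))
```

```text
[ 0.45967507 -0.04749866  0.27947544] [6.21921410e-04 7.02747940e-01 7.11438391e-01 6.01856871e-04] 0.4472323971294195
[[134.57879839 212.18177604]] [[221.71541713 275.85564872]]
```

View pics/c5.png

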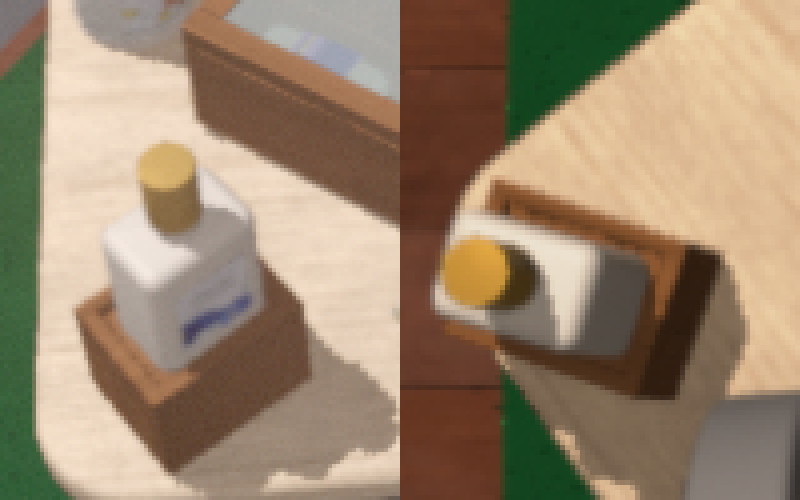

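The flask is seated and upright: the cap sits at scene (222,274) and top (135,214), within 2 px of the prediction. Next is the bar.

drive_tool:
  commands:
    - {"hand":0.42,"translation":[0,0,-60],"angular":[0,0,0]}
    - {"hand":0.42,"translation":[0,0,-120],"angular":[0,0,0]}
    - {"hand":0.42,"translation":[0,0,-170],"angular":[0,0,0]}
    - {"hand":0.42,"translation":[0,0,-197],"angular":[0,0,0]}
    - {"hand":0.42,"translation":[0,0,-197],"angular":[0,0,0]}
    - {"hand":0,"translation":[0,0,-197],"angular":[0,0,0]}
    - {"hand":0,"translation":[0,0,-197],"angular":[0,0,0]}
    - {"hand":0,"translation":[0,0,-197],"angular":[0,0,0]}
    - {"hand":0,"translation":[0,0,-197],"angular":[0,0,0]}
  force: 40

```text
t: 10.0
eef_pos: [0.4608, -0.0466, 0.0828]
tool_rot: [0.001, 0.702, 0.712, 0.001]
contact_force: [-1.3, 3.1, 6.9]
gripper_width: 0.096
grasp_force: 39.4
```

drive_tool:
  commands:
    - {"hand":0,"translation":[1.3,0,16.5],"angular":[0,0,0]}
    - {"hand":0,"translation":[4.1,0,33],"angular":[0,0,0]}
    - {"hand":0,"translation":[8.3,0,49],"angular":[0,0,0]}
    - {"hand":0,"translation":[13.9,0,64.5],"angular":[0,0,0]}
    - {"hand":0,"translation":[20.8,0,79.6],"angular":[0,0,0]}
    - {"hand":0,"translation":[28.9,0,94],"angular":[0,0,0]}
    - {"hand":0,"translation":[28.9,0,94],"angular":[0,0,0]}

```text
t: 10.88
eef_pos: [0.488, -0.0464, 0.1765]
tool_rot: [-0.001, 0.702, 0.712, -0.0]
contact_force: [-4.3, 4.8, 0.7]
gripper_width: 0.096
grasp_force: 39.2
```

drive_tool:
  commands:
    - {"hand":0,"translation":[9.4,0,13.6],"angular":[0,0,0]}
    - {"hand":0,"translation":[20,0,26.4],"angular":[0,0,0]}
    - {"hand":0,"translation":[31.7,0,38.2],"angular":[0,0,0]}
    - {"hand":0,"translation":[44.3,0,48.9],"angular":[0,0,0]}
    - {"hand":0,"translation":[57.8,0,58.6],"angular":[0,0,0]}
    - {"hand":0,"translation":[72,0,67],"angular":[0,0,0]}
    - {"hand":0,"translation":[72,0,67],"angular":[0,0,0]}
    - {"hand":0,"translation":[72,0,67],"angular":[0,0,0]}
    - {"hand":0,"translation":[72,0,67],"angular":[0,0,0]}

```text
t: 12.0
eef_pos: [0.5595, -0.0456, 0.2449]
tool_rot: [-0.001, 0.702, 0.712, -0.0]
contact_force: [-10.8, 5.7, 15.9]
gripper_width: 0.095
grasp_force: 41.7
```

Run:
```python
from h import *
s=bot.read_camera("scene");t=bot.read_camera("top")
cv2.imwrite("pics/c6.png",np.hstack([cv2.resize(s[100:310,190:390,::-1],(400,420),interpolation=3),cv2.resize(t[60:270,160:360,::-1],(400,420),interpolation=3)]))
o=bot.get_obs(); print(o["eef_pos"],o["gripper_width"],o["grasp_force"],o["contact_force"],np.abs(o["joint_vel"]).max())
d=np.array(o["eef_pos"])-[.4608,-.0466,.0828]
print("angle from chord",np.degrees(2*np.arcsin(np.hypot(d[0],d[2])/2/.19)))
# predicted lid corner/bar ends at angles
for th in(50,60,70):
    T=np.radians(th);R=lambda p:np.array([.0742*0+.6491-(p[0]*np.cos(T)+p[2]*np.sin(T)),-.0469+p[1],.075+p[0]*np.sin(T)-0*p[2]+p[2]*np.cos(T)])
    R=lambda p:np.array([.6491-p[0]*np.cos(T)+p[2]*np.sin(T),-.046+p[1],.075+p[0]*np.sin(T)+p[2]*np.cos(T)])
    P=np.array([R((.15,.1,.014)),R((.15,-.1,.014)),R((.19,.06,.007)),R((.19,-.06,.007))])
    print(th,((proj("scene",P)-[190,100])*2).round().tolist(),((proj("top",P)-[160,60])*2+[400,0]).round().tolist())
```

```text
[ 0.5595     -0.04554545  0.24487356] 0.09205626545317766 41.704291105270386 [-10.27460886   5.04675312  15.82607814] 0.0011886632384307627
angle from chord 59.91706207641281
50 [[134.0, 244.0], [242.0, 122.0], [184.0, 211.0], [249.0, 136.0]] [[487.0, 287.0], [715.0, 285.0], [528.0, 321.0], [670.0, 319.0]]
60 [[113.0, 225.0], [223.0, 105.0], [158.0, 186.0], [225.0, 113.0]] [[484.0, 260.0], [715.0, 257.0], [525.0, 286.0], [670.0, 284.0]]
70 [[90.0, 209.0], [203.0, 91.0], [130.0, 164.0], [199.0, 92.0]] [[483.0, 230.0], [716.0, 227.0], [523.0, 248.0], [670.0, 246.0]]
```

View pics/c6.png

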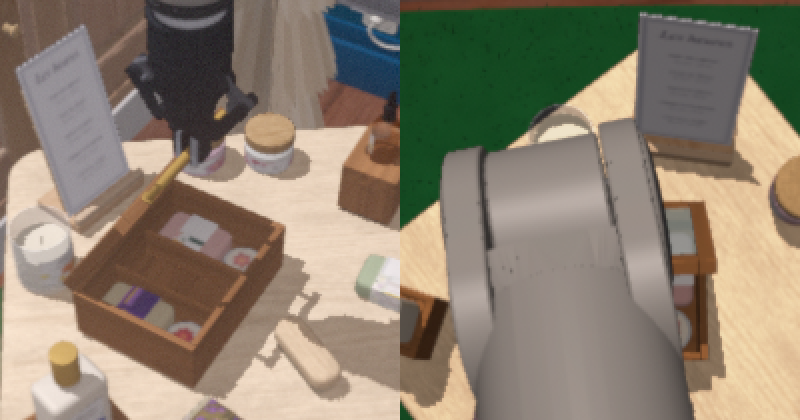

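The crop shows the lid open with the bar in the jaws, from about (148,197) to (188,155). The lid's right corner in the top view, about (713,270), matches the 60° prediction for the lower edge. The TCP chord gives 59.9°, and everything is still.

```bash
python3 -c "
from station import bot
print(bot.hand_in())"
```

```text
the job is handed in; nothing more can be done
None
```

I handed the job in with the flask upright and seated in the tester plinth's oblong well, and the lid held by its bar at about 60° (59.9° worked out from the arm's travel); hand-in gave no verdict.

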